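Seat a shaft against the end stop of a V-groove gauging fixture

TASK

Take the longer steel shaft from the wooden cradle, lay it in the open stretch of the fixture's V-groove, short of the bridge, then slide it along the groove under the sprung plunger until its end bears on the anvil screw of the end stop. Press it home against the anvil for a moment so that no gap is left, but gently: the stop must never feel more than about 12 N. Leave the shaft there, lying in the groove; do not shift the stop or its anvil, and leave the shorter shaft and the other things on the bench alone.

Things in the scene. Friction and masses are not known exactly. Their poses are not given: they have to be found in the camera images.
- fixture: Fixed steel gauging fixture: base plate 290 x 90 x 12 mm and a rail 44 mm wide, 278 mm long, its top 40 mm above the bench, with a 90-degree V-groove (mouth 16 mm wide, 8 mm deep) along its whole length. Origin: on the underside, at bench height. x runs along the groove (at y = 0) to the end stop, z up; the rail spans x = -130 to 148 mm and is open from above from x = -130 to 45 mm.
- lay_point (a point): The middle of the groove's open stretch, 50 mm before the fixture's origin along its x: where the middle of the longer shaft can be laid. The point is at the height of the axis of a 20 mm shaft lying in the groove, 46 mm above the bench, which is 6 mm above the rail's top (the shaft's upper side is 16 mm above it). Axes as the fixture's.
- bridge_mid (a point): Steel bridge over the groove, 57 mm beyond the fixture's origin, 24 mm long, 72 mm tall; a shaft has 4 mm to spare at each side. In it a brass plunger (its top 90 mm above the bench) is sprung down with about 3 N: the passing shaft must lift it 2 mm, an extra push of 2 to 6 N, then slides on under its drag. The point: shaft-axis height, mid-bridge.
- stop: End stop: dark steel block, 18 mm long, 58 mm wide, clamped over the rail beyond the bridge. A rigid steel anvil screw, 14 mm in diameter, sticks out of it towards the shaft by 2 to 32 mm, set anew each time and not measured: its tip is the stop, to be found by feel. Origin: on the block's bridge-side face, on the anvil's axis, 46 mm above the bench. x runs along the groove, away from the shaft.
- shaft_center (a point): The longer steel shaft, a plain round bar 20 mm in diameter and 130 mm long, about 0.22 to 0.45 kg, alike at both ends, ground and oiled: in the groove it slides under a push of 1 to 4 N. The point is the middle of the bar, on its axis; x runs along the bar. It starts in one of the two places of the cradle, its axis level and 51 mm above the bench.
- stub_center (a point): The shorter steel shaft, 20 mm in diameter and 90 mm long, which stays in the other place of the cradle. The point is the middle of the bar, on its axis; x runs along the bar.
- cradle: Fixed wooden cradle, 110 x 160 mm, with two places, at y = +42 and -42 mm of its frame, for bars lying along its x axis. Each is a pair of V-notched posts, 12 mm thick and 44 mm wide, at x = +32 and -32 mm, tops 45 mm above the bench, free between them. Origin: centre of the underside.
- sleeve_mid (a point): Bystander: open black plastic cup, 56 mm across and 60 mm tall; the point is half-way up its axis.
- spool_mid (a point): Bystander: white plastic spool, 52 mm across and 50 mm tall; the point is half-way up its axis.
- drill_base (a point): Bystander: cordless drill standing on its battery, about 195 mm tall; the point is in the battery, 20 mm above the bench.
Not all that is in view belongs to the job. Leave any pink look-alike of the part that bears shaft_center alone.

How it is judged:
By the outcome, as a careful person would: the job done as asked, in the order asked, and still so for the second after the job is handed in, with the robot touching nothing.
It also fails if it takes over 61 s, if anything falls off the work surface, if the arm or the gripper's body presses on something with over 40 N, if the wrist force passes 120 N, or if a joint passes its speed limit or range.

ROBOT

A 6-joint arm with a two-finger parallel gripper is mounted at the origin on the work surface. World frame = base frame: x ahead of the robot, y to its left, z up, the work surface at z = 0. Lengths are in m, angles in rad, forces in N, time in s.
With the tool pointing down it reaches from about 0.3 to 0.825 m from the base axis. Payload 5.4 kg.
Tool frame: the origin (TCP) lies at the very end of the fingers, on their centre line; the grasp point (between the pads) lies 19 mm behind it; z points along the fingers, x is the direction in which the jaws open and shut, and the axes are right-handed (so a half turn about z gives the same grasp; the last joint's range is limited). The gripper opens to 92 mm and grips with 3 to 60 N. Pads are 20 mm wide; open, the fingers measure 128 mm over their backs; the gripper's body (75 mm by 189 mm) begins 69 mm behind the grasp point.
Start: joints at [0.985, 0.158, 1.597, -0, 1.386, -0.21], TCP at [0.211, 0.535, 0.215] pointing down, gripper open.
Joint ranges: [-2.91, 2.91], [-0.94, 2.29], [0.18, 2.7], [-1.29, 4.43], [0.17, 2.64], [-3, 3]. Speed limits (rad/s): [2.57, 2.57, 3.14, 3.14, 3.14, 3.14].

INTERFACE

Orientations are given as a rotation vector (axis times angle).
In Python, from workcell import bot gives the robot as it stands. Calls block until the motion is done:
- bot.goto(position, orientation): joint-space move of the TCP to a pose.
- bot.line_to(position, rot=None, max_speed=0.15): straight line of the TCP; rot=None keeps the orientation; max_speed is the mean speed in m/s.
- bot.set_joints(angles): joint-space move.
- bot.set_gripper(opening, newtons=None): opening from 0.0 (shut) to 1.0 (fully open); newtons is the grip in N (None keeps the last); returns when the fingers have stopped.
- bot.hold(seconds).
- bot.inverse_kinematics(position, orientation): joint angles nearest the present ones, or None.
- bot.read_camera(name): name is "scene" or "top"; returns a dict with "pixels" (384x512x3 uint8, blue, green, red), "fx", "fy", "cx", "cy" (pixels), "R" (3x3) and "t" (3): a world point X has camera coordinates R X + t. Camera axes: x right, y down, z forward; pixel columns grow to the right and rows downward; lengths in m; the calibration is good to about 2 mm. A picture is of the moment at which its call begins. There is no depth.
A pose or a line that the arm cannot do raises bot.MotionError and nothing moves.
- bot.job_done(): hands the job in, once; it reports no verdict.
Readings, each from a call of its own:
- bot.current_clock(): time.
- bot.current_joints(): joint angles.
- bot.current_joint_vel(): joint speeds.
- bot.current_effort(): joint torques, N m.
- bot.current_ee_pos(): TCP position.
- bot.current_tool_rot(): TCP orientation.
- bot.current_contact_force(): force on the tool from outside, world axes, zero at the start.
- bot.current_ft_torque(): the same for the moment, N m.
- bot.current_opening(): opening from 0.0 (shut) to 1.0 (fully open).
Only numpy, scipy, OpenCV 4.12 (cv2) and the standard library are available. Lean on these libraries where they do the work, as an engineer would, in place of code of your own. Each camera call takes 0.05 s, during which the arm holds its last target.

## Working session

There is one attempt and no reset: what is moved stays moved. The work goes in short steps, each a Python script; the robot and the scene stay as the last script left them, time stands still between calls to the robot, and variables do not carry over. Pictures are saved under pics/ and viewed, and the job is handed in when it is done.

```bash
ls; mkdir -p pics; python3 - <<'E'
from workcell import bot
import cv2
for n in ("scene","top"):
    c=bot.read_camera(n); cv2.imwrite(f"pics/{n}0.png",c["pixels"]); print(n,c["fx"],c["cx"],c["cy"],c["R"],c["t"])
print(bot.current_clock(),bot.current_contact_force(),bot.current_tool_rot())
E
```

```text
pics
scene 392.7745022103913 247.89150973191173 192.30254224014433 [[-0.11688038  0.99313083  0.00548999]
 [ 0.76547205  0.09360673 -0.63662416]
 [-0.63276498 -0.07020644 -0.77115468]] [ 0.05133863 -0.37824801  1.52626954]
top 388.6278009390449 255.140117581812 191.1884123546914 [[ 0.02854787 -0.99958356  0.00420997]
 [-0.97062853 -0.02872694 -0.23886192]
 [ 0.23888339  0.00273268 -0.97104442]] [0.00139274 0.57723825 0.93973924]
0.1 [ 0.50898033 -0.62628522 -0.28837454] [ 2.59675142e+00  1.76706182e+00 -2.37438061e-03]
```

View pics/scene0.png

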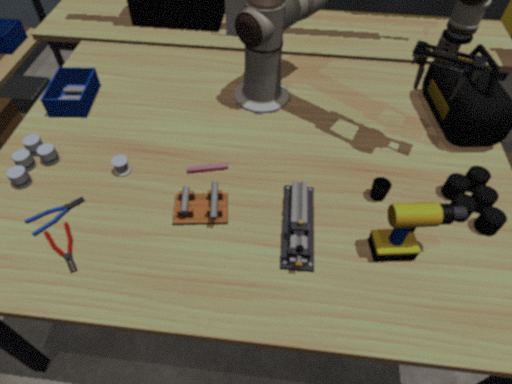

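View pics/top0.png

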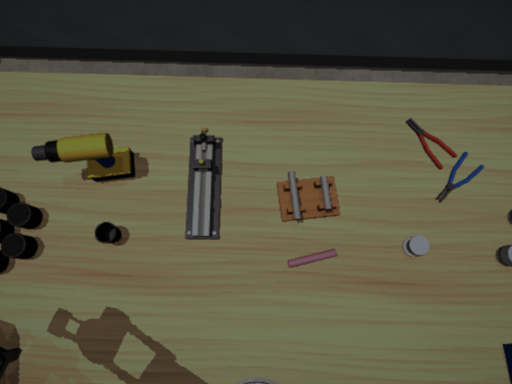

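The top view shows the fixture at about (205,187) with its stop end upward (+x), the cradle at (308,198) with the longer shaft on the left at about (295,196), and the pink decoy at (312,258). I'll zoom in on each.

```bash
python3 - <<'E'
import cv2,numpy as np
t=cv2.imread("pics/top0.png");s=cv2.imread("pics/scene0.png")
a=cv2.resize(t[120:250,170:350],None,fx=4.4,fy=4.4,interpolation=cv2.INTER_CUBIC)
b=cv2.resize(s[165:285,165:325],None,fx=5,fy=5,interpolation=cv2.INTER_CUBIC)
cv2.imwrite("pics/tz.png",a);cv2.imwrite("pics/sz.png",b)
E
```

```text
(no output)
```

View pics/tz.png

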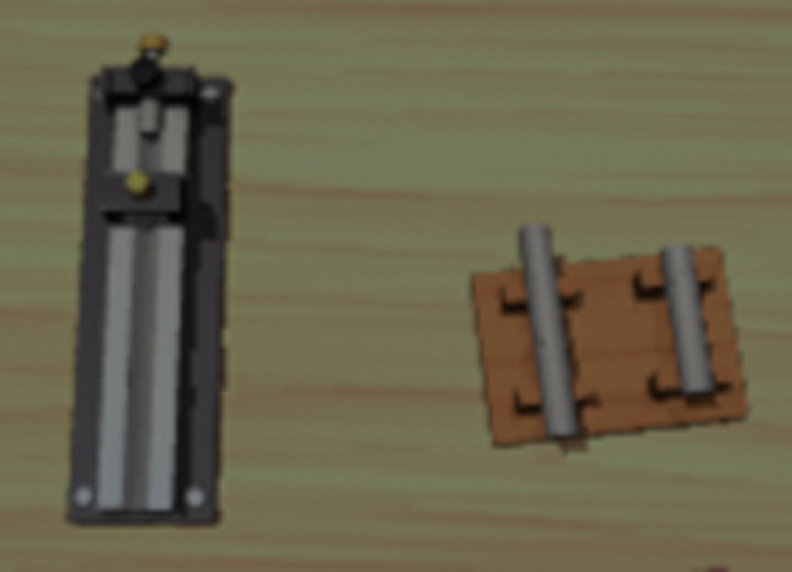

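View pics/sz.png

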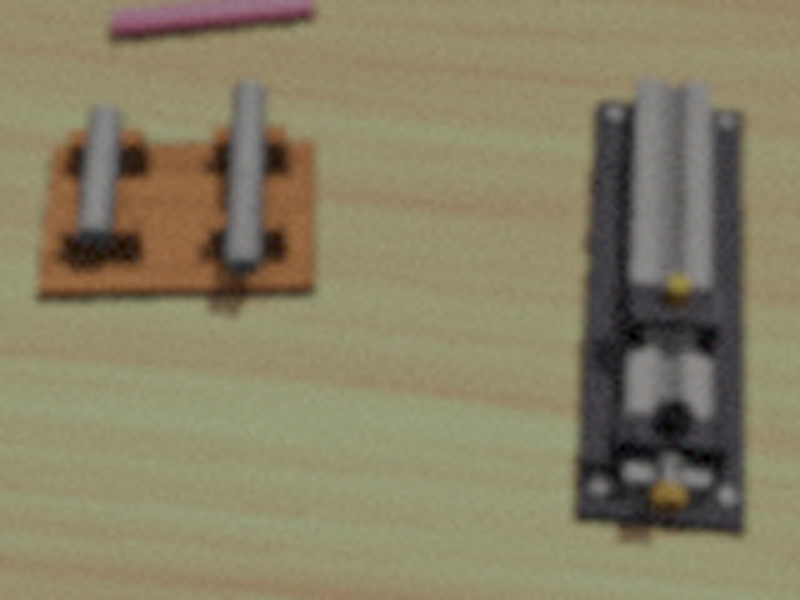

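The zooms show the rail and groove, the plunger at about (138,183) in the top zoom, the anvil tip near (150,135), and the long shaft from (535,228) to (563,435). Next I'll measure these.

```bash
cat > h.py <<'E'
import numpy as np,cv2
from workcell import bot
from scipy.spatial.transform import Rotation as Rn
def ray(c,u,v,z):
    R=np.array(c["R"]);t=np.array(c["t"]);o=-R.T@t
    d=R.T@np.array([(u-c["cx"])/c["fx"],(v-c["cy"])/c["fy"],1]); return o+d*(z-o[2])/d[2]
def px(c,X):
    p=np.array(c["R"])@X+np.array(c["t"]);return c["fx"]*p[0]/p[2]+c["cx"],c["fy"]*p[1]/p[2]+c["cy"]
E
python3 - <<'E'
from h import *
np.set_printoptions(precision=4,suppress=True)
# rough row profiles
C={n:bot.read_camera(n) for n in("top","scene")}
import pickle;pickle.dump(C,open("c.pkl","wb"))
for n,rows,a,b in(("top",(180,205,230),184,226),("scene",(190,205,215),284,318)):
    g=cv2.cvtColor(C[n]["pixels"],cv2.COLOR_BGR2GRAY)
    for r in rows:print(n,r,a,g[r,a:b])
for n,rows,a,b in(("top",(180,195,210),284,306),("scene",(190,200,210),204,226)):
    hsv=cv2.cvtColor(C[n]["pixels"],cv2.COLOR_BGR2HSV)
    for r in rows:print(n,r,a,hsv[r,a:b,1].tolist(),hsv[r,a:b,2].tolist())
g=cv2.cvtColor(C["top"]["pixels"],cv2.COLOR_BGR2GRAY);print(g[225:245,196],g[225:245,206]); print(g[135:172,203:206].T)
E
```

```text
top 180 184 [114 114 114 100  64  53  52  51  51  53  79 112 119 119 118 107  80  71
  71  76  84  96 112 118 118 118 104  60  25  22  23  38  52  53  53  49
  46  79 112 113 112 111]
top 205 184 [106 107  93  61  55  55  55  55  58  89 119 120 120 119 103  66  67  70
  75  80  94 113 120 120 120 105  61  26  24  38  53  54  54  56  53  43
  45  80 105 106 105 105]
top 230 184 [109  90  58  62  73  75  67  65  94 119 120 120 120 105  72  68  72  78
  81  94 114 120 121 120 105  61  25  23  32  54  66  61  55  56  48  72
 111 112 112 111 111 111]
scene 190 284 [ 79  65  61  60  51  46  43  69 105 133 133 129 126 119 111 104  92 103
 112 129 131 134 120  92  81  84  96  87  81  95 129 132 137 133]
scene 205 284 [ 64  63  62  59  50  37  44  82 113 129 135 132 121 117 110 100  95  90
 113 128 132 131 121  96  69  62  60  58  72 107 130 136 140 137]
scene 215 284 [ 67  69  58  58  55  32  57  93 125 133 132 131 123 117 107 105  99 106
 123 136 135 135 122  99  73  66  64  68  71  96 122 136 141 136]
top 180 284 [70, 78, 87, 91, 80, 18, 9, 10, 9, 10, 8, 19, 102, 142, 137, 138, 143, 144, 1
[... 1140 characters left out ...]
26, 132, 131, 125, 105, 101, 112, 121, 116, 113, 131, 147, 148, 147]
[120 120 120 120 120 120 120 119 119 109  80  36  43  42  68 106 107 107
 110 109] [121 120 121 120 121 121 120 120 121 120 103  41  41  49  76 106 107 107
 109 111]
[[ 20  25  25  19   4  12  23  56  94  99 105 104 103 105  87  34  39  59
   70  72  72  71  72  67  63  75  69  43  26  23  35  51  45  26  37  38
   38]
 [ 21  23  19  12   9  16  23  51  87  95 100  98  97  96  80  32  31  53
   73  78  77  78  77  72  57  52  44  24  20  26  42  53  45  23  34  34
   42]
 [ 30  18  10   4  15  22  21  33  63  76  76  74  73  71  62  33  40  65
   81  84  83  83  84  77  59  50  46  35  35  41  51  52  46  24  35  38
   57]]
```

```bash
cat > m.py <<'E'
from h import *
import pickle
np.set_printoptions(precision=4,suppress=True)
C=pickle.load(open("c.pkl","rb"))
def cross(p,i,lvl): # subpixel crossing between i,i+1
    return i+(lvl-p[i])/(p[i+1]-p[i])
def rail(n,rows,a,b,lvl):
    c=C[n];g=cv2.cvtColor(c["pixels"],cv2.COLOR_BGR2GRAY).astype(float);L=[]
    for r in rows:
        p=g[r]; ups=[i for i in range(a,b) if p[i]<lvl<=p[i+1]]; dn=[i for i in range(a,b) if p[i]>=lvl>p[i+1]]
        # outer edges: first up, last down before b
        l=cross(p,ups[0],lvl); rr=cross(p,dn[-1],lvl)
        A,B=ray(c,l,r,.04),ray(c,rr,r,.04); L.append(np.r_[(A+B)/2, np.linalg.norm(A-B)])
    L=np.array(L); d=np.linalg.svd(L[:,:2]-L[:,:2].mean(0))[2][0]; d*=np.sign(d[0])
    print(n,"rail mid",L[:,:2].mean(0),"yaw deg",np.degrees(np.arctan2(d[1],d[0])),"width",L[:,3].mean(),L[:,3].std())
    return L[:,:2].mean(0),d
mt,dt=rail("top",range(178,233),190,213,88)
try: ms,ds=rail("scene",range(186,219),288,308,88)
except Exception as e: print(e)
# rail near end in top
c=C["top"]; g=cv2.cvtColor(c["pixels"],cv2.COLOR_BGR2GRAY).astype(float)
E=[]
for u in (195,196,205,206,207):
    p=g[:,u]; i=[i for i in range(225,240) if p[i]>=85>p[i+1]][0]; E.append(ray(c,u,cross(p,i,85),.04)); 
E=np.array(E); s=(E[:,:2]-mt)@dt; print("near end s",s)
O=mt+dt*(np.median(s)+.130); print("fixture origin",O)
for s_,z in((-.05,.046),(.057,.09),(.12,.046)):print(s_,px(c,np.r_[O+dt*s_,z]),px(C["scene"],np.r_[O+dt*s_,z]))
for u,v,z in((203.5,149.5,.053),(203.5,149.5,.046)): print("anvil s",((ray(c,u,v,z)[:2]-O)@dt))
for v in (141.5,142):print("stop face s(z=.053)",((ray(c,203.5,v,.053)[:2]-O)@dt))
# shafts via saturation mask
for n,box in(("top",(284,306,165,225)),("scene",(205,226,175,225))):
    c=C[n];hsv=cv2.cvtColor(c["pixels"],cv2.COLOR_BGR2HSV); u0,u1,v0,v1=box
    m=((hsv[...,1]<50)&(hsv[...,2]>60)).astype(np.uint8); k=np.zeros_like(m);k[v0:v1,u0:u1]=m[v0:v1,u0:u1]
    nl,lab,st,ce=cv2.connectedComponentsWithStats(k); j=1+np.argmax(st[1:,4]); 
    ys,xs=np.where(lab==j); rect=cv2.minAreaRect(np.c_[xs,ys].astype(np.float32)); print(n,st[j],ce[j],rect)
    P=np.array([ray(c,x,y,.056)[:2] for x,y in zip(xs,ys)]); m_=P.mean(0); d=np.linalg.svd(P-m_)[2][0]; d*=np.sign(d[0]); q=(P-m_)@d
    print("shaft",m_,"mid",m_+d*(q.min()+q.max())/2,"yaw",np.degrees(np.arctan2(d[1],d[0])),"len",np.ptp(q))
print(bot.current_clock())
E
python3 m.py
```

```text
top rail mid [0.5428 0.1602] yaw deg 1.0638723414539129 width 0.04374680390163486 0.00032316989190002394
list index out of range
near end s [-0.0801 -0.0798 -0.0808 -0.0808 -0.0807]
fixture origin [0.5921 0.1611]
-0.05 (np.float64(200.91695819605), np.float64(204.62653516166748)) (np.float64(298.78793053008997), np.float64(200.05882715319697))
0.057 (np.float64(200.4768465546011), np.float64(160.74022445892166)) (np.float64(299.8877233873733), np.float64(221.3442218139564))
0.12 (np.float64(203.60241034271579), np.float64(143.91466043700274)) (np.float64(297.7318287844912), np.float64(250.65959666566994))
anvil s 0.10127569670529105
anvil s 0.10380437336540169
stop face s(z=.053) 0.12434306514763624
stop face s(z=.053) 0.12289429483487958
top [288 171  13  48 326] [294.0123 194.2791] ((294.0888977050781, 194.48654174804688), (47.96767807006836, 7.100774765014648), 81.38435363769531)
shaft [ 0.5754 -0.0842] mid [ 0.5754 -0.0842] yaw 8.223297043238308 len 0.12889855761914606
scene [210 181   9  37 246] [213.8618 199.6463] ((214.1292266845703, 199.02734375), (7.2974534034729, 36.18320846557617), 2.4895527362823486)
shaft [ 0.5773 -0.0821] mid [ 0.5734 -0.0826] yaw 8.335447033547446 len 0.13230401621992882
0.2
```

Both views agree to within 2 mm, so I'll grasp near the fingertips, which keeps the fingers above the rail when laying.

```bash
cat >> h.py <<'E'
def rv(yaw): # jaw axis perpendicular to part yaw (deg)
    a=np.radians(yaw+90)/2; return np.pi*np.array([np.cos(a),np.sin(a),0])
def st(m=""): print(m,"t",round(bot.current_clock(),2),"p",np.round(bot.current_ee_pos(),4),"F",np.round(bot.current_contact_force(),2),"o",round(bot.current_opening(),3))
SY=8.3; S=np.array([.5747,-.0833]); FY=1.06; O=np.array([.5921,.1611]); D=np.array([np.cos(np.radians(FY)),np.sin(np.radians(FY))])
def F(s,z): return np.r_[O+D*s,z]
E
python3 - <<'E'
from h import *
st()
bot.goto(np.r_[S,.12],rv(SY)); st("above")
bot.set_gripper(.5,30); st("half")
bot.line_to(np.r_[S,.0465]); st("down")
c=bot.read_camera("scene");cv2.imwrite("pics/g1.png",cv2.resize(c["pixels"][120:270,140:340],None,fx=4,fy=4,interpolation=cv2.INTER_CUBIC))
bot.set_gripper(0.0,30); st("grip")
E
```

```text
t 0.2 p [0.2109 0.5345 0.214 ] F [ 0.61 -0.17  0.57] o 0.999
above t 2.76 p [ 0.5749 -0.0826  0.1201] F [0.09 0.5  0.62] o 1.002
half t 3.57 p [ 0.5747 -0.0833  0.12  ] F [-0.66  0.4   0.38] o 0.499
down t 4.21 p [ 0.5752 -0.0835  0.0471] F [ 0.42  0.01 -0.15] o 0.497
grip t 4.78 p [ 0.575  -0.0833  0.047 ] F [0.23 0.76 2.29] o 0.208
```

View pics/g1.png

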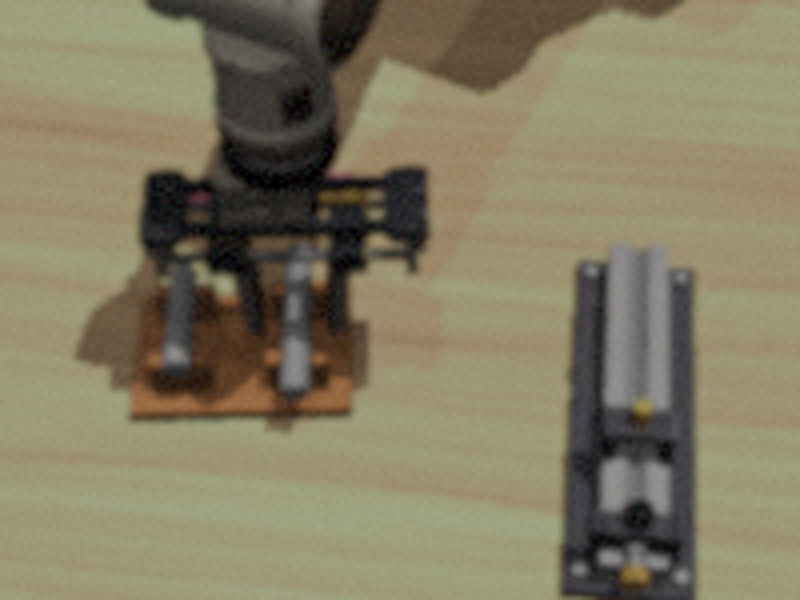

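The picture shows the fingers straddling the long shaft at about (297,320). The grip opening of 0.208, about 19 mm, matches the bar. Lift and check next.

```bash
python3 - <<'E'
from h import *
bot.line_to(np.r_[S,.13]); st("lift")
bot.goto(F(-.05,.10),rv(FY)); st("over")
for n in("scene","top"):
    c=bot.read_camera(n);b=(130,260,180,330) if n=="scene" else (120,250,150,320)
    cv2.imwrite(f"pics/o_{n}.png",cv2.resize(c["pixels"][b[0]:b[1],b[2]:b[3]],None,fx=4,fy=4,interpolation=cv2.INTER_CUBIC))
E
```

```text
lift t 5.48 p [ 0.5737 -0.083   0.1286] F [-0.07  0.66 -3.28] o 0.21
over t 6.46 p [0.5423 0.1593 0.0997] F [ 0.65 -0.18 -2.31] o 0.208
```

View pics/o_scene.png

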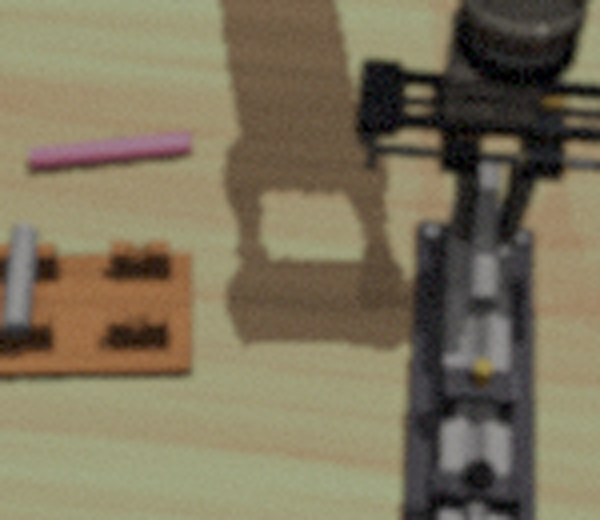

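View pics/o_top.png

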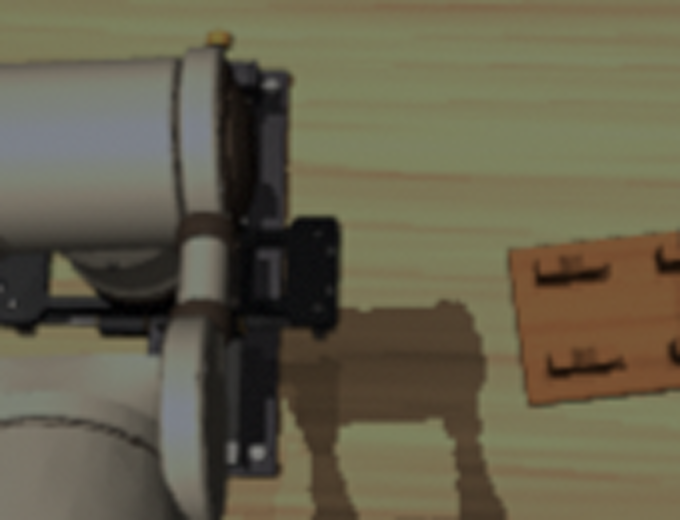

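The shaft is gripped level over the groove in the scene view, with its front end near (485,285). Lowering it by feel.

```bash
python3 - <<'E'
from h import *
bot.line_to(F(-.05,.047),rot=rv(FY),max_speed=.06); bot.hold(.2)
f0=np.mean([bot.current_contact_force() for _ in range(5)],0); st("pre"); print(f0)
z=.047
while z>.0405:
    z-=.0007; bot.line_to(F(-.05,z),max_speed=.02)
    f=np.mean([bot.current_contact_force() for _ in range(5)],0)-f0; print(round(z,4),np.round(f,2),np.round(bot.current_ee_pos(),4),round(bot.current_clock(),2))
    if f[2]>2.5: break
st()
E
```

```text
pre t 7.79 p [0.5425 0.1602 0.0475] F [-0.59  0.4  -2.35] o 0.205
[-0.59268081  0.40283697 -2.35243058]
0.0463 [ 0.1  -0.88 -0.39] [0.5421 0.1602 0.0463] 8.04
0.0456 [ 0.28 -0.64 -0.28] [0.5421 0.1602 0.0455] 8.29
0.0449 [ 0.25 -0.86 -0.87] [0.5421 0.1602 0.0448] 8.54
0.0442 [ 0.45  0.07 -1.35] [0.542  0.1602 0.0441] 8.79
0.0435 [ 0.39 -0.14 -0.17] [0.542  0.1602 0.0434] 9.04
0.0428 [ 0.36  0.9  -0.04] [0.5423 0.1604 0.043 ] 9.29
0.0421 [0.75 3.86 2.61] [0.5425 0.1607 0.0426] 9.54
 t 9.54 p [0.5425 0.1607 0.0426] F [0.15 4.26 0.25] o 0.206
```

```bash
python3 - <<'E'
from h import *
p=bot.current_ee_pos()
n=np.array([-D[1],D[0]])
q=F(-.05,.0425); q[:2]+=n*.0008
bot.line_to(q,max_speed=.02); st("shift")
bot.set_gripper(.4); st("rel")
q[2]=.10; bot.line_to(q); st("up")
c=bot.read_camera("scene");cv2.imwrite("pics/l_scene.png",cv2.resize(c["pixels"][160:280,250:350],None,fx=5,fy=5,interpolation=cv2.INTER_CUBIC))
bot.goto(F(-.138,.10),rv(FY)); bot.set_gripper(0.0); st("behind")
for n_ in("scene","top"):
    c=bot.read_camera(n_);b=(160,280,250,350) if n_=="scene" else (120,250,150,320)
    cv2.imwrite(f"pics/b_{n_}.png",cv2.resize(c["pixels"][b[0]:b[1],b[2]:b[3]],None,fx=4,fy=4,interpolation=cv2.INTER_CUBIC))
cv2.imwrite("pics/raw_b.png",bot.read_camera("scene")["pixels"])
E
```

```text
shift t 9.79 p [0.5421 0.1609 0.0425] F [-0.24  2.14 -0.62] o 0.206
rel t 10.24 p [0.5422 0.1608 0.0426] F [ 0.07 -0.04  0.31] o 0.394
up t 10.78 p [0.5419 0.1609 0.0997] F [ 0.72 -0.28 -0.23] o 0.404
behind t 11.93 p [0.4542 0.1586 0.1   ] F [-1.14  0.35  0.57] o 0.002
```

View pics/b_scene.png

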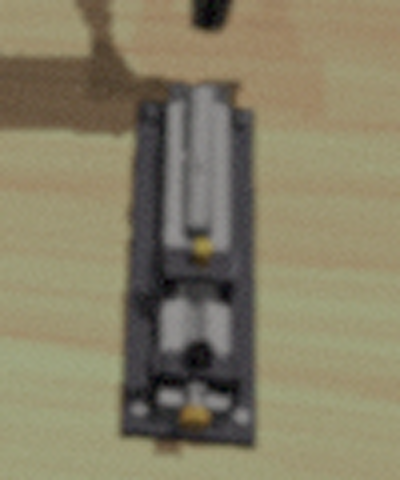

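View pics/b_top.png

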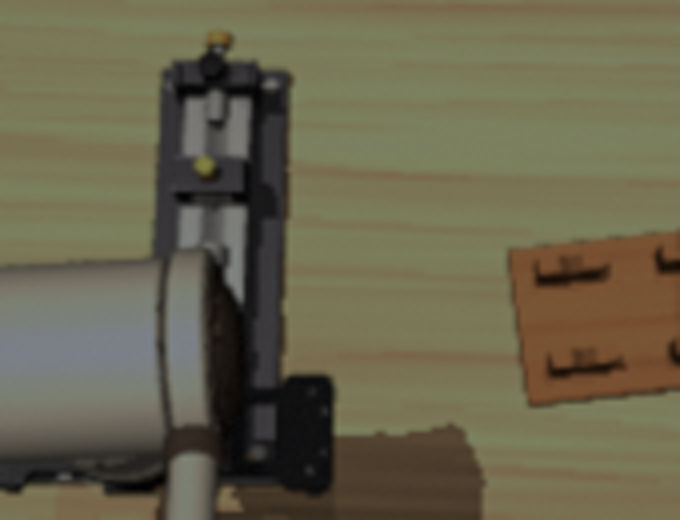

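The shaft lies in the groove in the scene view, from (205,85) to (200,235), and the anvil tip is still near s ≈ 0.102. Now pushing the tail with closed fingers.

```bash
cat >> h.py <<'E'
N=np.array([-D[1],D[0]])
def G(s,z=.044): q=F(s,z); q[:2]+=N*.0006; return q
def fx(k=4):
    L=[]
    for _ in range(k): L.append(bot.current_contact_force()); bot.hold(.01)
    return np.mean(L,0)
E
python3 - <<'E'
from h import *
bot.line_to(G(-.138),rot=rv(FY),max_speed=.1); f0=fx(8); np.save("f0.npy",f0); st("down")
s=-.132
bot.line_to(G(s))
# until tool reaches s=-.055 (shaft end ~ .085)
while s<-.052:
    s+=.003; bot.line_to(G(s),max_speed=.02); f=fx(3)-f0
    print(round(s,4),np.round(f,1),"along",round(f[:2]@D,2),round(bot.current_clock(),2), round((bot.current_ee_pos()[:2]-O)@D,4))
    if f[:2]@D<-11: print("high");break
E
```

```text
down t 12.85 p [0.4549 0.1592 0.0448] F [-0.21 -0.17  0.66] o 0.004
-0.129 [0.2 0.2 0.2] along 0.24 13.43 -0.129
-0.126 [ 0.4 -0.4 -0.6] along 0.42 13.75 -0.1259
-0.123 [ 0.6 -0.3 -0.1] along 0.58 14.07 -0.1228
-0.12 [-0.4  0.5 -0.4] along -0.38 14.4 -0.1197
-0.117 [-0.1  0.2  0.7] along -0.05 14.72 -0.1168
-0.114 [-0.4 -0.2 -0.1] along -0.36 15.05 -0.1137
-0.111 [ 0.1 -0.2 -0.1] along 0.05 15.38 -0.1107
-0.108 [-0.1  0.4 -0.2] along -0.14 15.7 -0.1078
-0.105 [ 0.1  0.3 -0.1] along 0.06 16.02 -0.1048
-0.102 [ 0.  -0.3  0. ] along 0.01 16.35 -0.1018
-0.099 [-0.3  0.1  0.2] along -0.32 16.68 -0.0988
-0.096 [ 0.  -0.  -0.1] along 0.03 17.0 -0.0958
-0.093 [-0.3  0.4 -0.4] along -0.32 17.32 -0.0927
-0.09 [ 0.5 -0.1  0.2] along 0.46 17.65 -0.0898
-0.087 [-2.2 -0.2  1.1] along -2.18 17.98 -0.0874
-0.084 [-0.5  0.4 -0.4] along -0.54 18.3 -0.0834
-0.081 [-0.1  0.2 -0.2] along -0.14 18.62 -0.0805
-0.078 [-0.3  0.5 -0.3] along -0.29 18.95 -0.0776
-0.075 [-0.5  0.2 -0.9] along -0.5 19.27 -0.0747
-0.072 [-0.2  0.  -0.8] along -0.19 19.6 -0.0716
-0.069 [-0.9 -0.2 -0.4] along -0.91 19.93 -0.0686
-0.066 [ 0.2 -0.1 -0.3] along 0.21 20.25 -0.0656
-0.063 [-0.1 -0.3 -0.7] along -0.14 20.57 -0.0626
-0.06 [-0.3  0.  -0.5] along -0.32 20.9 -0.0597
-0.057 [-0.9 -0.1  0. ] along -0.92 21.23 -0.0566
-0.054 [-0.8 -0.  -0.3] along -0.8 21.55 -0.0536
-0.051 [-1.   0.2 -0.5] along -0.96 21.88 -0.0507
```

```bash
python3 - <<'E'
from h import *
for n_ in("scene","top"):
    c=bot.read_camera(n_);b=(150,270,250,350) if n_=="scene" else (120,220,170,270)
    cv2.imwrite(f"pics/p_{n_}.png",cv2.resize(c["pixels"][b[0]:b[1],b[2]:b[3]],None,fx=5,fy=5,interpolation=cv2.INTER_CUBIC))
    print(n_,[np.round(px(c,F(s,.056)),1) for s in(-.04,.09)])
E
```

```text
scene [array([299.1, 200.6]), array([298.3, 238.9])]
top [array([200.6, 200.1]), array([202.7, 153.1])]
```

View pics/p_scene.png

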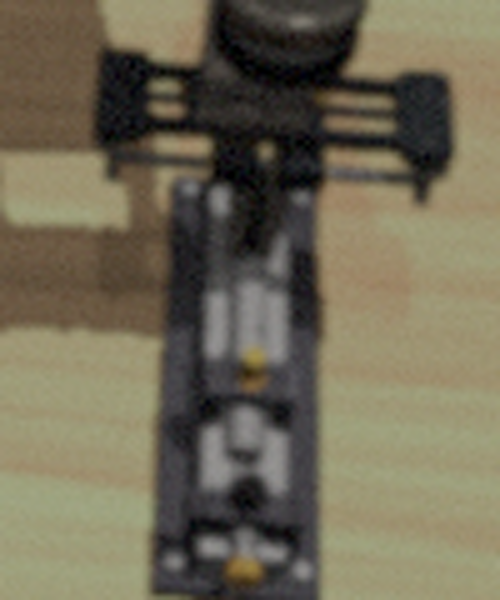

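View pics/p_top.png

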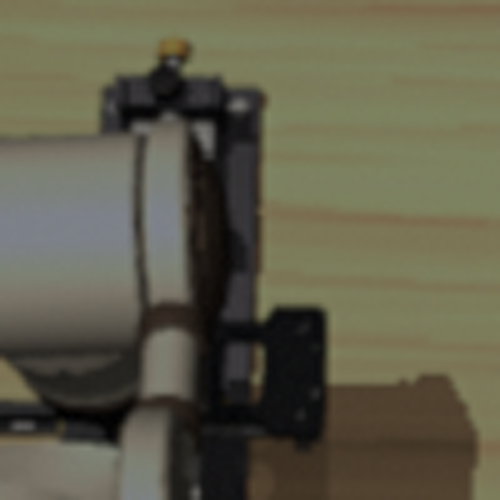

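The scene view shows the shaft through the bridge with its end at about (299,242) in full-image pixels, the plunger raised, and the anvil just ahead. Closing the gap in fine steps.

```bash
python3 - <<'E'
from h import *
f0=np.load("f0.npy"); s=-.051
while s<-.022 and bot.current_clock()<48:
    s+=.0006; bot.line_to(G(s),max_speed=.02); a=(bot.current_contact_force()-f0)[:2]@D; f=(fx(2)-f0)
    print(round(s,4),"now",round(a,1),"avg",np.round(f,1),round(bot.current_clock(),2), round((bot.current_ee_pos()[:2]-O)@D,4))
    if f[:2]@D<-4: break
E
```

```text
-0.0504 now -0.7 avg [-1.1 -0.3  1. ] 22.24 -0.0505
-0.0498 now -2.8 avg [-2.6 -0.3  1. ] 22.51 -0.05
-0.0492 now -1.7 avg [-2.2  0.5 -0.1] 22.77 -0.0492
-0.0486 now -1.8 avg [-1.7 -0.  -1.1] 23.04 -0.0485
-0.048 now -1.6 avg [-1.6 -0.2 -0.7] 23.31 -0.0479
-0.0474 now -2.1 avg [-2.1  0.5 -1.2] 23.57 -0.0473
-0.0468 now -1.1 avg [-1.3 -0.5 -0.8] 23.84 -0.0467
-0.0462 now -1.0 avg [-1.4  0.4 -0.8] 24.11 -0.0461
-0.0456 now -1.7 avg [-1.3 -0.3 -0.7] 24.38 -0.0455
-0.045 now -2.3 avg [-1.8  0.2 -0.4] 24.64 -0.0449
-0.0444 now -2.1 avg [-2.3 -0.1 -0.8] 24.91 -0.0443
-0.0438 now -2.2 avg [-2.2 -0.1 -0.6] 25.18 -0.0437
-0.0432 now -1.7 avg [-1.5  0.4 -0.6] 25.44 -0.0431
-0.0426 now -2.2 avg [-2.  -0.1 -1.1] 25.71 -0.0425
-0.042 now -1.8 avg [-2.1  0.6 -0.6] 25.98 -0.0419
-0.0414 now -2.2 avg [-2.2  0.1 -0.4] 26.24 -0.0413
-0.0408 now -1.4 avg [-1.4  0.1 -0.7] 26.51 -0.0407
-0.0402 now -2.2 avg [-1.9  0.  -0.3] 26.77 -0.0401
-0.0396 now -1.7 avg [-1.6 -0.4 -0.1] 27.04 -0.0395
-0.039 now -2.4 avg [-2.3  0.1 -0. ] 27.31 -0.0389
-0.0384 now -3.5 avg [-3.3  0.2  1.4] 27.57 -0.0386
-0.0378 now -6.2 avg [-5.7 -0.6  2.4] 27.84 -0.0386
```

There is a firm stop at the expected place: the fingers have halted and the force is rising by about 4 N/mm. Pressing to about 8 N total (net about 6 N on the anvil).

```bash
python3 - <<'E'
from h import *
f0=np.load("f0.npy"); s=-.0378
while s<-.0362:
    s+=.0003; bot.line_to(G(s),max_speed=.02); f=fx(3)-f0
    print(round(s,4),np.round(f,1),round((bot.current_ee_pos()[:2]-O)@D,4))
    if f[:2]@D<-7.5: break
for _ in range(5): bot.hold(.15); print(np.round(fx(3)-f0,1))
bot.line_to(G(-.042),max_speed=.01); print("back",np.round(fx(3)-f0,1))
bot.line_to(G(-.065),max_speed=.08); bot.line_to(G(-.065,.14)); st("up")
bot.goto(np.array([.40,.25,.25]),rv(FY)); st()
for n_ in("scene","top"):
    c=bot.read_camera(n_);b=(170,270,250,350) if n_=="scene" else (120,240,150,270)
    cv2.imwrite(f"pics/e_{n_}.png",cv2.resize(c["pixels"][b[0]:b[1],b[2]:b[3]],None,fx=5,fy=5,interpolation=cv2.INTER_CUBIC))
E
```

```text
-0.0375 [-6.1  0.1  2.9] -0.0386
-0.0372 [-6.3 -0.4  2.9] -0.0386
-0.0369 [-7.5 -0.2  3.1] -0.0385
-0.0366 [-7.6 -0.3  3.7] -0.0385
[-7.9 -1.   3.9]
[-8.7 -1.4  3.7]
[-8.  -0.5  3.6]
[-8.8  0.2  3.8]
[-7.8 -0.6  3.8]
back [0.5 0.1 0.2]
up t 31.76 p [0.5265 0.1604 0.139 ] F [-0.22 -0.42 -0.72] o 0.005
 t 32.54 p [0.4    0.2495 0.2487] F [ 0.36  0.11 -0.33] o 0.003
```

View pics/e_scene.png

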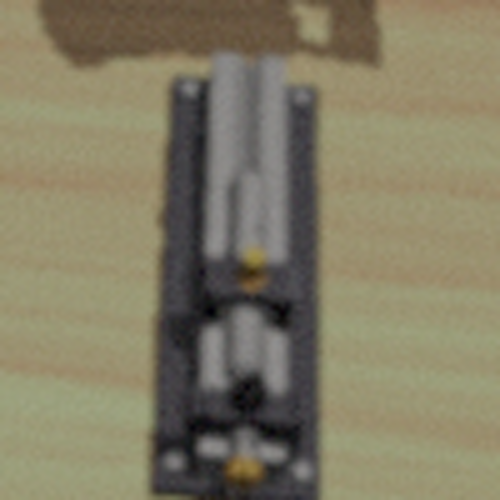

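View pics/e_top.png

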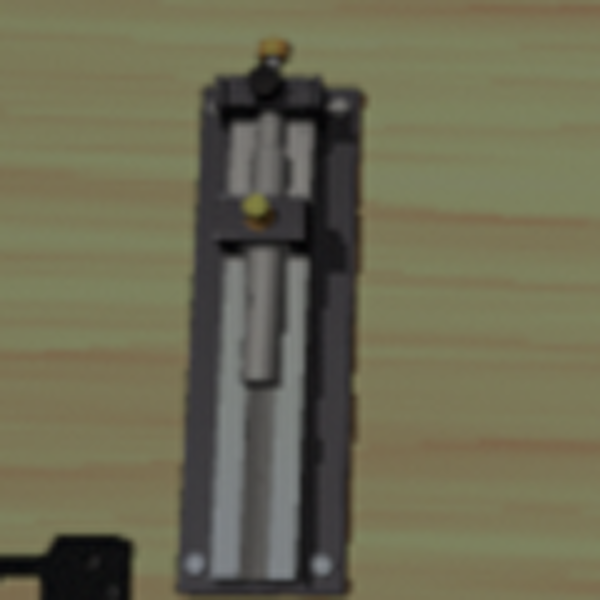

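The final views show the shaft in the groove, from its tail at top-zoom (262,382) under the raised plunger to the anvil at about (268,145). No gap is visible and the stop hasn't moved. Handing in.

```bash
python3 - <<'E'
from h import *
bot.job_done(); print(bot.current_clock())
E
```

```text
the job is handed in; nothing more can be done
the job is handed in; nothing more can be done
```

The longer shaft is lying in the V-groove with its end against the anvil. I handed the job in shortly after 32.5 s, within the 61 s limit; no verdict was reported.

- **What I did:** I gripped the shaft at its middle, near the fingertips. I lowered it into the open stretch by feel, at the lay point, and released it. Then I pushed its tail under the plunger with the closed fingers until it stopped against the anvil.
- **Contact and force:** The fingers halted within 2 mm of where the camera estimate put contact. I held a push of about 8–9 N at the wrist for roughly a second. Sliding resistance just before contact was about 2 N, so the anvil felt roughly 6–7 N, below the 12 N limit.
- **Final check:** After backing off and moving the arm clear, both views show the shaft in the groove under the raised plunger. No gap is visible at the anvil, and the stop looks unmoved.
- **Less certain:**
  - The images resolve only about 2 mm, so the "no gap" result rests mainly on the force and halt readings.
  - The force readings taken between the coarse pushing steps were near zero. They caught only about 2 N at the plunger, so its true peak push was not measured.
  - I did not recheck the bystander objects or the shorter shaft after the final move. Nothing in the motion came near them apart from the grasp next to the shorter shaft, which looked undisturbed in the picture taken after the lift.

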